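# Turn the cheese turntable to its post

## Robot

A 6-joint arm with a two-finger parallel gripper is mounted at the origin on the work surface. World frame = base frame: x ahead of the robot, y to its left, z up, the work surface at z = 0. Lengths are in m, angles in degrees, forces in N, time in s.
With the tool pointing down it reaches from about 0.25 to 0.725 m from the base axis. Payload 9.7 kg.
Tool frame: the origin (TCP) lies at the very end of the fingers, on their centre line; the grasp point (between the pads) lies 19 mm behind it (bot.grip_depth is the distance from the TCP to the grasp point, in m); z points along the fingers, y is the direction in which the jaws open and shut (so a half turn about z gives the same grasp; the last joint's range is limited). The gripper opens to 85 mm and grips with 20 to 120 N. Pads are 22 mm wide; open, the fingers measure 114 mm over their backs; the gripper's body (76 mm by 85 mm) begins 54 mm behind the grasp point. The pads swing forward as they close: fully open they stand 13 mm farther back than shut.
Start: joints at [68.067, 4.979, 10.078, 95.1, 0, 90], TCP at [0.205, 0.51, 0.231] pointing down, gripper open.
Joint ranges: [-179.16, 179.16], [-48.56, 103.87], [-65.8, 70.77], [-126.05, 130.52], [-82.76, 87.17], [-180, 180]. Speed limits (degrees/s): [127.2, 127.2, 147.25, 180, 180, 180].

## Interface

Orientations are given as [roll, pitch, yaw] about the fixed x, y, z axes, in that order (R = Rz(yaw) Ry(pitch) Rx(roll)).
In Python, from workcell import bot, viewer gives the robot as it stands.
- The arm moves only by the tool arm_command, never from a script. Its argument "motion" is a list of rows, each a list of 3 entries, a list of its own where there are three numbers: the opening, from 0 (shut) to 1 (fully open), then the shift along the tool's x, y, z in units of 60 mm (1.0 is 60 mm), then the turn, a rotation vector about the tool's x, y, z in units of 6 degrees (1.0 is 6 degrees). A call has 1 to 12 rows; each row shifts and turns the commanded pose from where the row before left it, along the tool's axes as they then stand; what a row does not reach is not made up. A row lasts 1/8 s, in which the tool goes at most 62.5 mm and 10.7 degrees, less where a joint would pass 70% of its speed; a pose out of reach is approached as far as the arm can. A call is refused whole if a number of a shift passes 1 or a number of a turn 1, either way. A call with a gripper value outside its range is refused whole. The fingers move at their own pace and stop on an object; "newtons" is the grip in N (left out, the last holds). Time passes only in rows, so rows that do not move let the fingers close. It gives the time, the measured TCP pose, the force and the opening at its end, in the units of the state.
- bot.get_obs(): the state, without advancing time (a new reading comes with each control period).
- viewer.camera(name): name is "side" or "top"; returns the picture (480x640x3 uint8, blue, green, red); there is no depth.
- viewer.calibration(name): a dict with "fx", "fy", "cx", "cy" (pixels), "T" (4x4, takes a point from camera to world coordinates). Camera axes: x right, y down, z forward; pixel columns grow to the right and rows downward; lengths in m; the calibration is good to about 2 mm. A picture is of the moment at which its call begins. calibration takes no time and is no camera call.
- bot.job_done(): hands the job in, once; it reports no verdict.
The state is a dict: "time": time; "q": joint angles; "qd": joint speeds; "joint_efforts": joint torques, N m; "ee_pos": TCP position; "tcp_rot": TCP orientation; "wrist_force": force on the tool from outside, world axes, zero at the start; "torque": the same for the moment, N m; "opening": finger opening in m.
Only numpy, scipy, OpenCV 4.12 (cv2) and the standard library are available. Lean on these libraries where they do the work, as an engineer would, in place of code of your own. Each camera call takes 0.05 s, during which the arm holds its last target.

## Task

A cheese sits on the four-spoked turntable on the cellar bench. Push on the spokes with a finger to turn the turntable, steadily and without flinging it, until its arrow-headed spoke points straight at the upright steel post on the stand, then move the finger clear so that it stays there. Do not touch, lift or carry the cheese, and leave the small cheese, the jar and the brush where they are.

Things in the scene. Friction and masses are not known exactly. Their poses are not given: they have to be found in the camera images.
- axis_top (a point): Point on the turntable's vertical axis at the top of its wooden disc (170 mm across, 40 to 60 mm above the bench). The fixed stand below has a dark steel foot 150 mm across, 14 mm high, and a flat bar 22 mm wide, 8 mm high, running out under the spokes to the post; nothing else is under the spokes. x axis: horizontal, from the axis towards the post.
- post_mark (a point): The place where the arrow's tip must come: a point of the stand 165 mm from the axis, 50 mm above the bench, in the direction of the post. The post is an upright steel rod 12 mm thick, its top 63 mm above the bench, its centre 186 mm from the axis.
- turntable (a joint): Angle of the turntable on its stand, rad, counter-clockwise seen from above is positive; 0 (or any whole turn) is the arrow pointing at the post. It turns either way with no stops, with steady friction (about 2 N at 115 mm from the axis), and stays where it is left.
- arrow_tip (a point): Tip of the arrow spoke, 165 mm from the axis, 50 mm above the bench; x axis outwards. Four level round steel spokes, 12 mm thick, centre line 50 mm above the bench: the arrow, with a flat head 42 mm wide from 140 mm to the tip, and at 90, 180 and 270 degrees from it three plain ones, each with an 18 mm end ball centred 134 mm from the axis.
- cheese_center (a point): Centre of the cheese (half-way up) that lies loose in the middle of the disc: 134 mm across, 44 mm high, about 0.6 kg, its top 104 mm above the bench. It turns with the disc. Not to be touched.
- salt_jar_center (a point): Centre of the loose white salt jar, 56 mm across and 85 mm high, standing near the turntable. Leave alone.
- small_cheese_center (a point): Centre of the loose small pale cheese, 58 mm across and 40 mm high, near the turntable. Leave alone.
- rind_brush_center (a point): Centre of the loose wooden rind brush, 150 x 45 x 38 mm, long along its x axis, lying bristles down. Leave alone.
There are look-alikes about, which are no part of the job. What is shaped like the part that bears cheese_center but black or red is not meant.

How it is judged (in metres and radians):
At the end, for the whole second after the job is handed in: The arrow's tip is within 12 mm (about 4 degrees) of the point facing the post, the turntable is at rest, the cheese lies on the disc within 20 mm of the axis, and the jar, small cheese and brush are within 15 mm of where they were (horizontal distance between arrow_tip and post_mark below 0.012 m and velocity of joint turntable between -0.05 and 0.05 rad/s and horizontal distance between cheese_center and axis_top below 0.02 m and height (world z) of cheese_center below 0.088 m and distance of each of salt_jar_center, small_cheese_center, rind_brush_center from where it was at the start of the episode below 0.015 m); the robot touches nothing.
It fails at once if the cheese on the turntable is touched (over 0.5 N) (contact force between any of the fingers, the arm and cheese above 0.5 N).
It fails at once if the cheese is lifted over 6 mm or slides over 20 mm off the axis (height (world z) of cheese_center above 0.088 m or horizontal distance between cheese_center and axis_top above 0.02 m).
It fails at once if the turntable is flung round faster than 3 rad/s (velocity of joint turntable above 3 rad/s or velocity of joint turntable below -3 rad/s).
It fails at once if the jar, the small cheese or the brush is moved over 15 mm (distance of any of salt_jar_center, small_cheese_center, rind_brush_center from where it was at the start of the episode above 0.015 m).
It also fails if it takes over 69 s, if anything falls off the work surface, if the arm or the gripper's body presses on something with over 40 N, if the wrist force passes 120 N, or if a joint passes its speed limit or range.

## Working session

There is one attempt and no reset: what is moved stays moved. The work goes in short steps, Python scripts to look and compute and a tool call to move; the robot and the scene stay as the last step left them, time stands still between calls to the robot, and variables do not carry over. Pictures are saved under pics/ and viewed, and the job is handed in when it is done.

Besides the shell and the picture viewer there is one more tool, called after ">>>" as name([rows], argument=value, ...), one row to a line, values as JSON. arm_command: Moves the arm, as the interface text tells. Its arguments: {"type":"object","properties":{"motion":{"type":"array"},"newtons":{"type":"number"}},"required":["motion"]}

```bash
mkdir -p pics; python3 - <<'E'
from workcell import bot, viewer
import cv2
for n in("top","side"):
    cv2.imwrite(f"pics/{n}0.png",viewer.camera(n)); c=viewer.calibration(n); print(n,c)
o=bot.get_obs();print(o)
E
```

```text
top {'fx': 464.9121499764894, 'fy': 464.9121499764894, 'cx': 326.8709446658515, 'cy': 233.74890925514686, 'T': array([[-3.76888096e-02, -9.67408057e-01,  2.50402088e-01,
         4.05545813e-01],
       [-9.99280201e-01,  3.54036122e-02, -1.36258514e-02,
        -2.33099838e-04],
       [ 4.31662002e-03, -2.50735391e-01, -9.68046037e-01,
         1.00947677e+00],
       [ 0.00000000e+00,  0.00000000e+00,  0.00000000e+00,
         1.00000000e+00]])}
side {'fx': 543.7258176366661, 'fy': 543.7258176366661, 'cx': 312.24190717593103, 'cy': 243.76013072789002, 'T': array([[-0.99385857, -0.06671371,  0.08828601,  0.54538063],
       [-0.11010026,  0.67614686, -0.72849389,  0.82283946],
       [-0.01109378, -0.73374021, -0.67933955,  0.83755864],
       [ 0.        ,  0.        ,  0.        ,  1.        ]])}
{'time': 0.1, 'q': array([6.80683710e+01, 5.00761606e+00, 1.00386021e+01, 9.51003479e+01,
       1.48752009e-03, 8.99985617e+01]), 'qd': array([ 0.08478139, -0.01249673,  0.15630919,  0.0656891 ,  0.00216557,
       -0.00491564]), 'joint_efforts': array([-9.36267206e-04, -5.21560156e+01,  4.65652764e+01,  1.59833551e-02,
       -6.28892872e-05, -7.09947940e-06]), 'ee_pos': array([0.205338  , 0.51000046, 0.23065365]), 'tcp_rot': array([-1.79930638e+02, -1.48926023e-03,  1.58069808e+02]), 'wrist_force': array([ 0.11673244,  0.79461823, -0.02642072]), 'torque': array([ 0.01295147,  0.0225082 , -0.0172208 ]), 'opening': 0.08534656149269328}
```

View pics/top0.png

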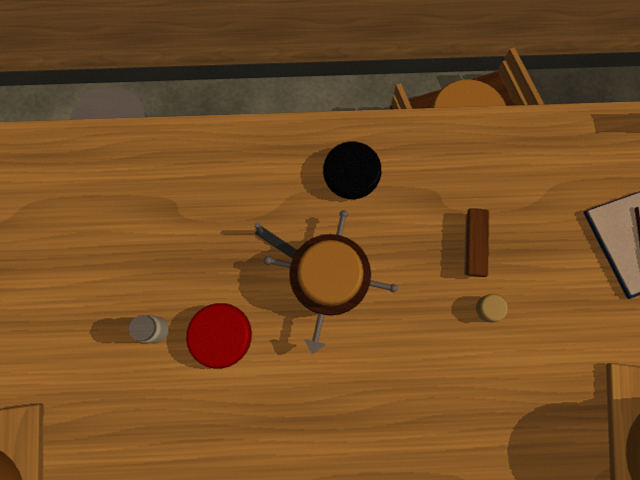

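View pics/side0.png

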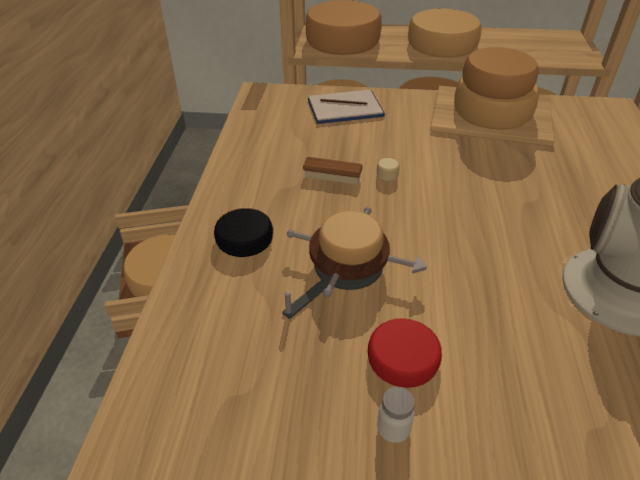

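```bash
python3 - <<'E'
import cv2
a=cv2.imread("pics/top0.png")[190:370,220:420]; cv2.imwrite("pics/topc.png",cv2.resize(a,None,fx=4,fy=3.3333*1.0,interpolation=cv2.INTER_CUBIC) if 0 else cv2.resize(a,(660,594),interpolation=cv2.INTER_CUBIC))
a=cv2.imread("pics/side0.png")[190:340,260:460]; cv2.imwrite("pics/sidec.png",cv2.resize(a,(800,600),interpolation=cv2.INTER_CUBIC))
E
```

```text
(no output)
```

View pics/topc.png

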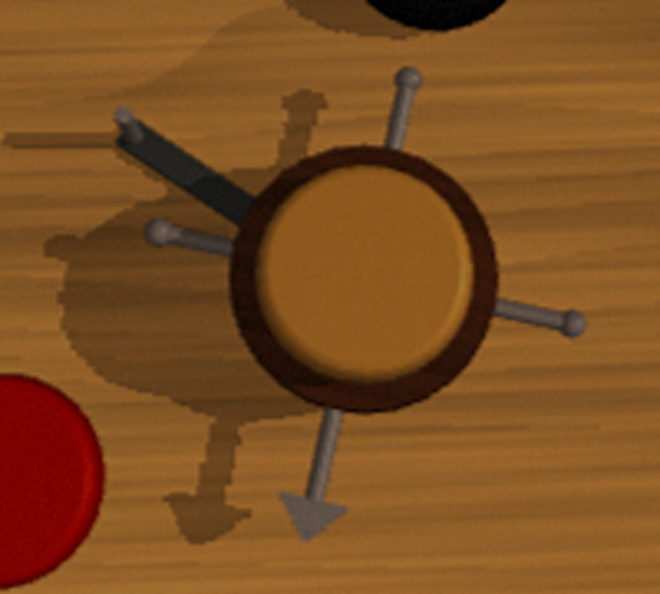

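View pics/sidec.png

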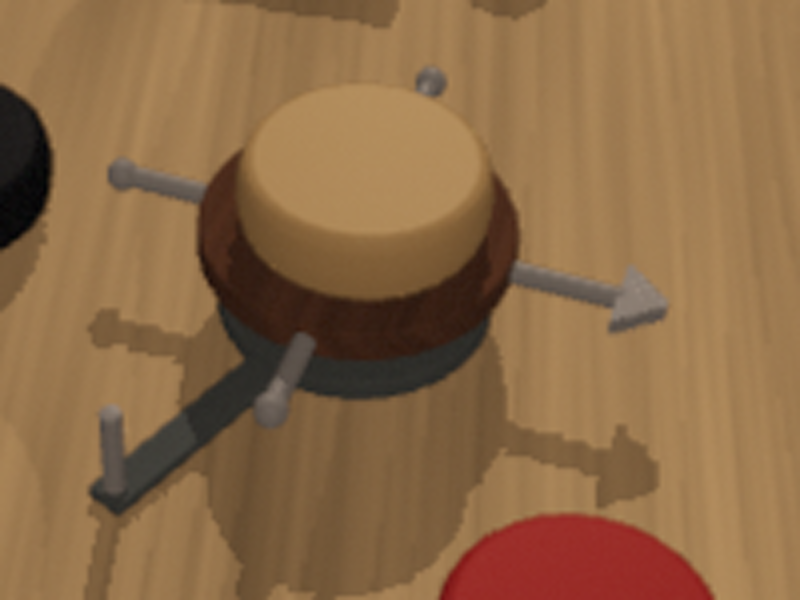

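```bash
cat > h.py <<'E'
import numpy as np
from workcell import bot, viewer
def p(cam,u,v,z):
    c=viewer.calibration(cam);T=c["T"]
    d=T[:3,:3]@np.array([(u-c["cx"])/c["fx"],(v-c["cy"])/c["fy"],1]);o=T[:3,3]
    return (o+d*(z-o[2])/d[2])
def pr(cam,P):
    c=viewer.calibration(cam);T=c["T"]
    q=T[:3,:3].T@(np.asarray(P)-T[:3,3]);return q[:2]/q[2]*c["fx"]+[c["cx"],c["cy"]]
E
python3 - <<'E'
from h import *
np.set_printoptions(precision=4,suppress=True)
T=lambda x,y:(220+x/3.3,190+y/3.3)
S=lambda x,y:(260+x/4,190+y/4)
pt={}
for n,(x,y),z in [("tip",(306,541),.05),("b1",(408,76),.05),("b2",(573,323),.05),("b3",(157,232),.05),("post",(123,114),.063),("cheese",(366,272),.104),("red",None,.04)]:
    if n=="red": continue
    pt[n]=p("top",*T(x,y),z); print("top",n,pt[n])
for n,(x,y),z in [("tip",(667,304),.05),("b1",(122,172),.05),("b2",(431,82),.05),("b3",(271,406),.05),("post",(111,412),.063),("cheese",(367,158),.104)]:
    print("side",n,p("side",*S(x,y),z))
c=(pt["b2"]+pt["b3"])/2;print(c)
for n in pt: d=pt[n]-c;print(n,np.hypot(*d[:2]),np.degrees(np.arctan2(d[1],d[0])))
for n,u,v,z in [("red",219,335,.045),("redL",187,335,.03),("redR",251,335,.03),("black",352,170,.04),("jartop",143,329,.085),("small",492,307,.04),("brush",478,242,.038)]: print(n,p("top",u,v,z))
for n,u,v,z in [("red",404,345,.045),("black",244,230,.04),("jartop",399,402,.085),("small",388,165,.04)]: print("s",n,p("side",u,v,z))
E
```

```text
top tip [0.4069 0.0238 0.05  ]
top b1 [ 0.6985 -0.0516  0.05  ]
top b2 [ 0.533  -0.1475  0.05  ]
top b3 [0.6007 0.1128 0.05  ]
top post [0.6758 0.1326 0.063 ]
top cheese [ 0.5608 -0.018   0.104 ]Traceback (most recent call last):
  File "<stdin>", line 6, in <module>
TypeError: cannot unpack non-iterable NoneType object
```

```bash

python3 - <<'E'
from h import *
np.set_printoptions(precision=4,suppress=True)
T=lambda x,y:(220+x/3.3,190+y/3.3)
S=lambda x,y:(260+x/4,190+y/4)
pt={}
for n,(x,y),z in [("tip",(306,541),.05),("b1",(408,76),.05),("b2",(573,323),.05),("b3",(157,232),.05),("post",(123,114),.063),("cheese",(366,272),.104)]:
    pt[n]=p("top",*T(x,y),z)
for n,(x,y),z in [("tip",(667,304),.05),("b1",(122,172),.05),("b2",(431,82),.05),("b3",(271,406),.05),("post",(111,412),.063),("cheese",(367,158),.104)]:
    print("side",n,p("side",*S(x,y),z))
c=(pt["b2"]+pt["b3"])/2;print(c)
for n in pt: d=pt[n]-c;print(n,np.hypot(*d[:2]),np.degrees(np.arctan2(d[1],d[0])))
for n,u,v,z in [("red",219,335,.045),("redL",187,335,.03),("redR",251,335,.03),("black",352,170,.04),("jartop",143,329,.085),("small",492,307,.04),("brush",478,242,.038)]: print(n,p("top",u,v,z))
for n,u,v,z in [("red",404,345,.045),("black",244,230,.04),("jartop",399,402,.085),("small",388,165,.04)]: print("s",n,p("side",u,v,z))
E
```

```text
side tip [0.4084 0.0216 0.05  ]
side b1 [ 0.6987 -0.0514  0.05  ]
side b2 [ 0.5341 -0.145   0.05  ]
side b3 [0.6026 0.1113 0.05  ]
side post [0.6774 0.1345 0.063 ]
side cheese [ 0.5652 -0.0143  0.104 ]
[ 0.5668 -0.0173  0.05  ]
tip 0.1651745723383152 165.55819055561082
b1 0.1360816957941293 -14.588159110225599
b2 0.13453107654618812 -104.5871939535999
b3 0.13453107654618815 75.41280604640006
post 0.18536688209112276 53.996395232714505
cheese 0.006039313940531172 -174.15068956436642
red [0.4512 0.2126 0.045 ]
redL [0.4544 0.2817 0.03  ]
redR [0.4494 0.1502 0.03  ]
black [ 0.8013 -0.0755  0.04  ]
jartop [0.4663 0.3518 0.085 ]
small [ 0.4871 -0.35    0.04  ]
brush [ 0.6266 -0.3382  0.038 ]
s red [0.4564 0.2209 0.045 ]
s black [ 0.8051 -0.0623  0.04  ]
s jartop [0.4699 0.3608 0.085 ]
s small [ 0.4891 -0.3456  0.04  ]
```

>>> arm_command([
  [0, [0, 0, 0], [0, 0, 1]],
  [0, [0, 0, 0], [0, 0, 0]],
], newtons=60)

```text
time: 0.35
ee_pos: [0.2054, 0.5101, 0.2309]
tcp_rot: [-180.0, 0.0, 152.1]
wrist_force: [-0.9, 0.1, -0.6]
opening: 0.0513
```

```bash
python3 -c "
from h import *
o=bot.get_obs();print(o['q'],o['tcp_rot'],o['ee_pos'])"
```

```text
[6.80681549e+01 4.99447179e+00 1.00555709e+01 9.51009556e+01
 2.14176991e-05 9.59698020e+01] [-1.79960357e+02  4.12394350e-03  1.52098354e+02] [0.20537738 0.5100732  0.23093179]
```

>>> arm_command([
  [0, [-0.5, -0.3, 0], [0, 0, 0]],
  [0, [-0.75, -0.46, 0], [0, 0, 0]],
  [0, [-0.75, -0.46, 0], [0, 0, 0]],
  [0, [-0.75, -0.46, 0], [0, 0, 0]],
  [0, [-0.75, -0.46, 0], [0, 0, 0]],
  [0, [-0.75, -0.46, 0], [0, 0, 0]],
  [0, [-0.75, -0.46, 0], [0, 0, 0]],
  [0, [-0.75, -0.46, 0], [0, 0, 0]],
  [0, [-0.75, -0.46, 0], [0, 0, 0]],
  [0, [-0.75, -0.46, 0], [0, 0, 0]],
  [0, [-0.75, -0.46, 0], [0, 0, 0]],
  [0, [-0.75, -0.46, 0], [0, 0, 0]],
])

```text
time: 1.85
ee_pos: [0.5192, -0.0216, 0.2313]
tcp_rot: [180.0, 0.0, 152.2]
wrist_force: [0.6, 0.3, 0.0]
opening: 0.0003
```

>>> arm_command([
  [0, [0, 0, 0], [0, 0, -1]],
  [0, [0, 0, 0], [0, 0, -1]],
  [0, [0, 0, 0], [0, 0, -1]],
  [0, [0, 0, 0], [0, 0, -1]],
  [0, [0, 0, 0], [0, 0, -1]],
  [0, [0, 0, 0], [0, 0, -1]],
])

```text
time: 2.6
ee_pos: [0.5185, -0.0199, 0.2311]
tcp_rot: [180.0, -0.0, -171.6]
wrist_force: [0.0, -0.1, -0.6]
opening: -0.0001
```

```bash
cat >> h.py <<'E'
from scipy.spatial.transform import Rotation as Ro
def sh(target):
    o=bot.get_obs();R=Ro.from_euler('xyz',o['tcp_rot'],degrees=True)
    return R.inv().apply(np.asarray(target)-o['ee_pos'])/0.06
C=np.array([.567,-.016])
def at(phi,r=.118,z=.042): return [C[0]+r*np.cos(np.radians(phi)),C[1]+r*np.sin(np.radians(phi)),z]
E
python3 -c "
from h import *
import cv2
o=bot.get_obs();print(o['time'],o['q'],o['tcp_rot'],o['ee_pos'],o['opening']);print(sh(at(278)))
for n in ('top','side'):cv2.imwrite('pics/%s1.png'%n,viewer.camera(n))"
```

```text
2.6 [-2.19545608e+00  7.19600018e-01  5.62295020e+00  9.49276058e+01
  1.16052524e-03 -1.06121428e+01] [ 1.79994392e+02 -2.36270037e-02 -1.71583312e+02] [ 0.51852933 -0.01987293  0.23107931] -0.0001358266722067379
[-0.79558867 -2.02131457  3.15079629]
```

>>> arm_command([
  [0, [-0.2, -0.5, 0], [0, 0, 0]],
  [0, [-0.2, -0.5, 0], [0, 0, 0]],
  [0, [-0.2, -0.5, 0], [0, 0, 0]],
  [0, [-0.2, -0.52, 0], [0, 0, 0]],
  [0, [0, 0, 0.4], [0, 0, 0]],
  [0, [0, 0, 0.6], [0, 0, 0]],
  [0, [0, 0, 0.5], [0, 0, 0]],
  [0, [0, 0, 0.25], [0, 0, 0]],
  [0, [0, 0, 0], [0, 0, 0]],
])

```text
time: 3.82
ee_pos: [0.5827, -0.133, 0.1257]
tcp_rot: [180.0, -0.1, -172.0]
wrist_force: [0.4, -0.0, 0.5]
opening: 0.0003
```

```bash

python3 -c "
from h import *
import cv2
o=bot.get_obs();print(o['time'],o['q'],o['tcp_rot'],o['ee_pos'],o['opening'],o['wrist_force']);print(sh(at(278)))
for n in ('top','side'):cv2.imwrite('pics/%s2.png'%n,viewer.camera(n))
a=np.hstack([cv2.imread('pics/top2.png')[160:400,200:460],cv2.imread('pics/side2.png')[140:380,220:480]]);cv2.imwrite('pics/c2.png',cv2.resize(a,(800,369)))"
```

```text
3.825 [-1.28567127e+01  1.07854944e+01  4.85275758e+00  8.41529130e+01
 -2.22836266e-03 -2.09022588e+01] [ 1.79971524e+02 -8.08082524e-02 -1.71954432e+02] [ 0.58273757 -0.13301281  0.1256623 ] 0.00028441396208712445 [ 0.41496543 -0.03843437  0.48309678]
[-1.36444264e-02  3.69402307e-04  1.39435420e+00]
```

View pics/c2.png

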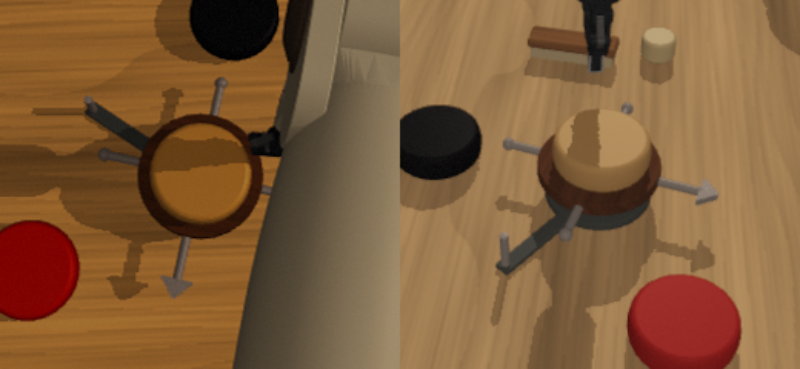

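>>> arm_command([
  [0, [0, 0, 0.3], [0, 0, 0]],
  [0, [0, 0, 0.4], [0, 0, 0]],
  [0, [0, 0, 0.4], [0, 0, 0]],
  [0, [0, 0, 0.28], [0, 0, 0]],
  [0, [0, 0, 0], [0, 0, 0]],
])

```text
time: 4.55
ee_pos: [0.5824, -0.133, 0.0421]
tcp_rot: [180.0, -0.1, -171.9]
wrist_force: [0.1, 0.1, 0.2]
opening: 0.0001
```

>>> arm_command([
  [0, [0.103, 0.0027, 0], [0, 0, 0.5]],
  [0, [0.103, 0.0027, 0], [0, 0, 0.5]],
  [0, [0.103, 0.0027, 0], [0, 0, 0.5]],
  [0, [0.103, 0.0027, 0], [0, 0, 0.5]],
  [0, [0.103, 0.0027, 0], [0, 0, 0.5]],
  [0, [0.103, 0.0027, 0], [0, 0, 0.5]],
  [0, [0.103, 0.0027, 0], [0, 0, 0.5]],
  [0, [0.103, 0.0027, 0], [0, 0, 0.5]],
])

```text
time: 5.55
ee_pos: [0.5352, -0.13, 0.0449]
tcp_rot: [180.0, 0.2, 164.0]
wrist_force: [2.5, 0.2, -0.8]
opening: 0.0003
```

```bash
cat >> h.py <<'E'
def rep():
    o=bot.get_obs();d=o['ee_pos'][:2]-C
    print(o['time'],o['tcp_rot'],o['ee_pos'],o['wrist_force'],'r',np.hypot(*d),'phi',np.degrees(np.arctan2(d[1],d[0]))%360,'psi+90',(o['tcp_rot'][2]+90)%360)
def pic(k):
    import cv2
    t=viewer.camera('top');s=viewer.camera('side')
    cv2.imwrite(f'pics/top{k}.png',t);cv2.imwrite(f'pics/side{k}.png',s)
    a=np.hstack([t[160:400,200:460],s[140:380,220:480]]);cv2.imwrite(f'pics/c{k}.png',cv2.resize(a,(800,369)))
E
python3 -c "
from h import *
rep();pic(3)"
```

```text
5.55 [1.79985124e+02 1.71284400e-01 1.63964054e+02] [ 0.535156   -0.12997353  0.04494128] [ 2.53775665  0.22072838 -0.78018773] r 0.11833852771014722 phi 254.38973110302635 psi+90 253.96405413405364
```

View pics/c3.png

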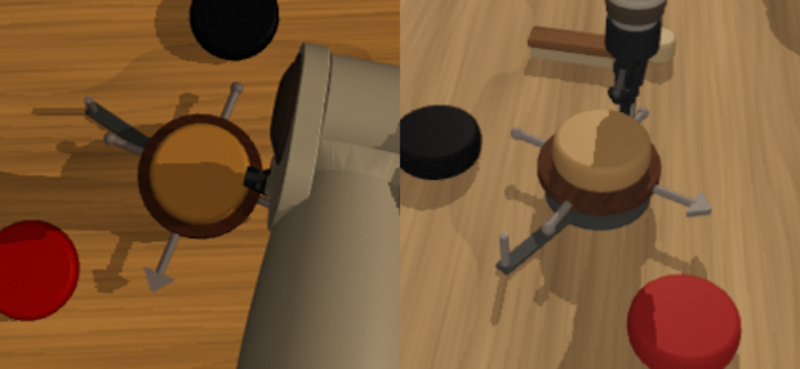

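>>> arm_command([
  [0, [0.103, 0.0027, 0.01], [0, 0, 0.5]],
  [0, [0.103, 0.0027, 0.01], [0, 0, 0.5]],
  [0, [0.103, 0.0027, 0.01], [0, 0, 0.5]],
  [0, [0.103, 0.0027, 0.01], [0, 0, 0.5]],
  [0, [0.103, 0.0027, 0], [0, 0, 0.5]],
  [0, [0.103, 0.0027, 0], [0, 0, 0.5]],
  [0, [0.103, 0.0027, 0], [0, 0, 0.5]],
  [0, [0.103, 0.0027, 0], [0, 0, 0.5]],
  [0, [0.103, 0.0027, 0], [0, 0, 0.5]],
  [0, [0.103, 0.0027, 0], [0, 0, 0.5]],
  [0, [0.103, 0.0027, 0], [0, 0, 0.5]],
  [0, [0.103, 0.0027, 0], [0, 0, 0.5]],
])

```text
time: 7.15
ee_pos: [0.4747, -0.0893, 0.0423]
tcp_rot: [179.9, 0.1, 128.0]
wrist_force: [1.1, -1.5, 1.0]
opening: -0.0003
```

```bash

python3 -c "
from h import *
rep();pic(4)"
```

```text
7.15 [1.79912733e+02 1.31090796e-01 1.28039344e+02] [ 0.47469486 -0.08927326  0.04232433] [ 1.07621277 -1.45484899  0.99479797] r 0.11785248414592006 phi 218.44309406710752 psi+90 218.03934434610065
```

View pics/c4.png

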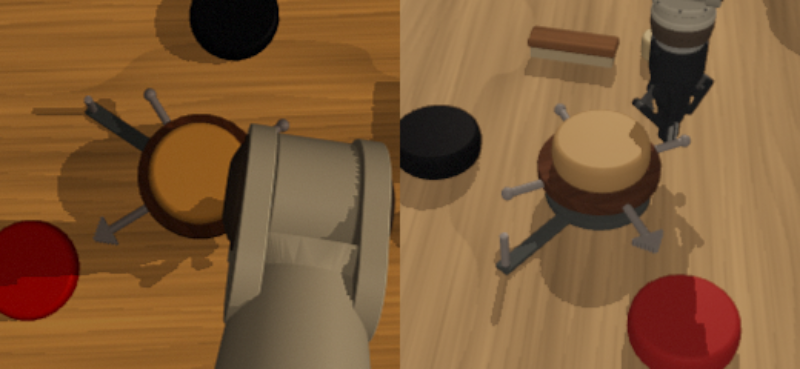

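>>> arm_command([
  [0, [0.103, 0.0027, 0], [0, 0, 0.5]],
  [0, [0.103, 0.0027, 0], [0, 0, 0.5]],
  [0, [0.103, 0.0027, 0], [0, 0, 0.5]],
  [0, [0.103, 0.0027, 0], [0, 0, 0.5]],
  [0, [0.103, 0.0027, 0], [0, 0, 0.5]],
  [0, [0.103, 0.0027, 0], [0, 0, 0.5]],
  [0, [0.103, 0.0027, 0], [0, 0, 0.5]],
  [0, [0.103, 0.0027, 0], [0, 0, 0.5]],
  [0, [0.103, 0.0027, 0], [0, 0, 0.5]],
  [0, [0.103, 0.0027, 0], [0, 0, 0.5]],
  [0, [0.103, 0.0027, 0], [0, 0, 0.5]],
  [0, [0.103, 0.0027, 0], [0, 0, 0.5]],
])

```text
time: 8.75
ee_pos: [0.4493, -0.0207, 0.0418]
tcp_rot: [179.9, 0.0, 92.1]
wrist_force: [0.9, -2.1, 1.0]
opening: 0.0
```

```bash

python3 -c "
from h import *
rep();pic(5)"
```

```text
8.75 [1.79929513e+02 4.76200382e-02 9.20811054e+01] [ 0.44927774 -0.02074697  0.04177658] [ 0.89760774 -2.13599696  0.98040888] r 0.11781792348216782 phi 182.3091138464472 psi+90 182.0811053925711
```

View pics/c5.png

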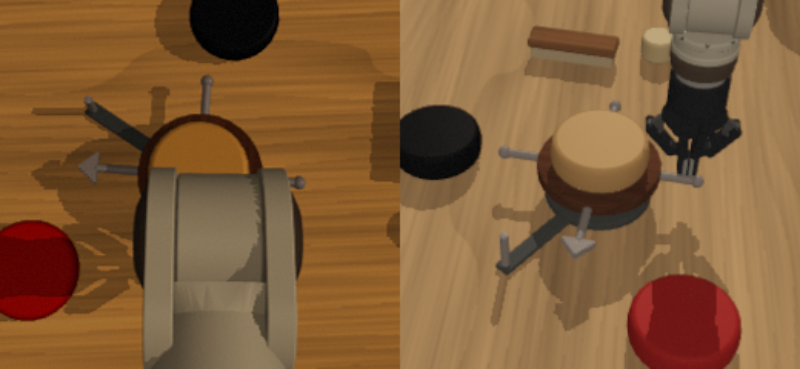

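>>> arm_command([
  [0, [0.103, 0.0027, 0], [0, 0, 0.5]],
  [0, [0.103, 0.0027, 0], [0, 0, 0.5]],
  [0, [0.103, 0.0027, 0], [0, 0, 0.5]],
  [0, [0.103, 0.0027, 0], [0, 0, 0.5]],
  [0, [0.103, 0.0027, 0], [0, 0, 0.5]],
  [0, [0.103, 0.0027, 0], [0, 0, 0.5]],
  [0, [0.103, 0.0027, 0], [0, 0, 0.5]],
  [0, [0.0, 0, 0], [0, 0, 0]],
])

```text
time: 9.85
ee_pos: [0.4551, 0.0221, 0.0412]
tcp_rot: [-180.0, -0.0, 71.2]
wrist_force: [0.1, -0.0, -0.2]
opening: -0.0004
```

```bash

python3 -c "
from h import *
import cv2
rep();pic(6)
a=cv2.imread('pics/top6.png')[190:370,220:420]; cv2.imwrite('pics/t6.png',cv2.resize(a,(660,594),interpolation=cv2.INTER_CUBIC))
a=cv2.imread('pics/side6.png')[190:340,260:460]; cv2.imwrite('pics/s6.png',cv2.resize(a,(800,600),interpolation=cv2.INTER_CUBIC))
"
```

```text
9.85 [-1.79996413e+02 -5.17167171e-03  7.12290256e+01] [0.45505923 0.0221202  0.04119885] [ 0.1080116  -0.00030201 -0.1502207 ] r 0.11825348116304293 phi 161.1942898797212 psi+90 161.22902557648337
```

View pics/t6.png

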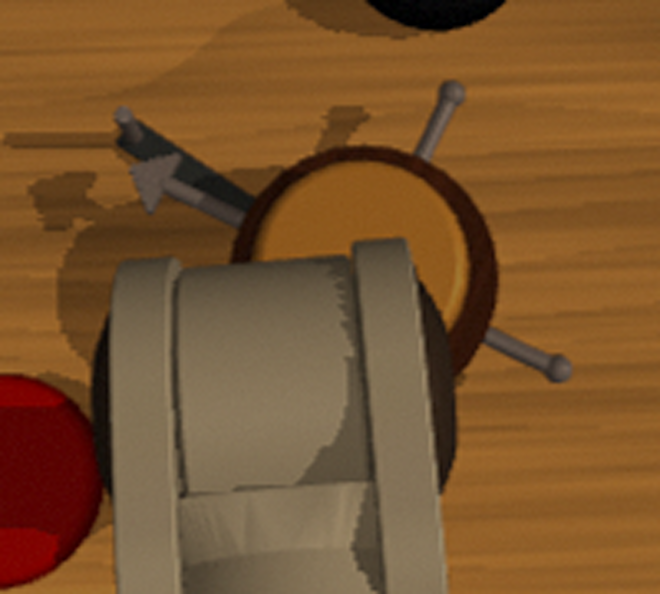

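View pics/s6.png

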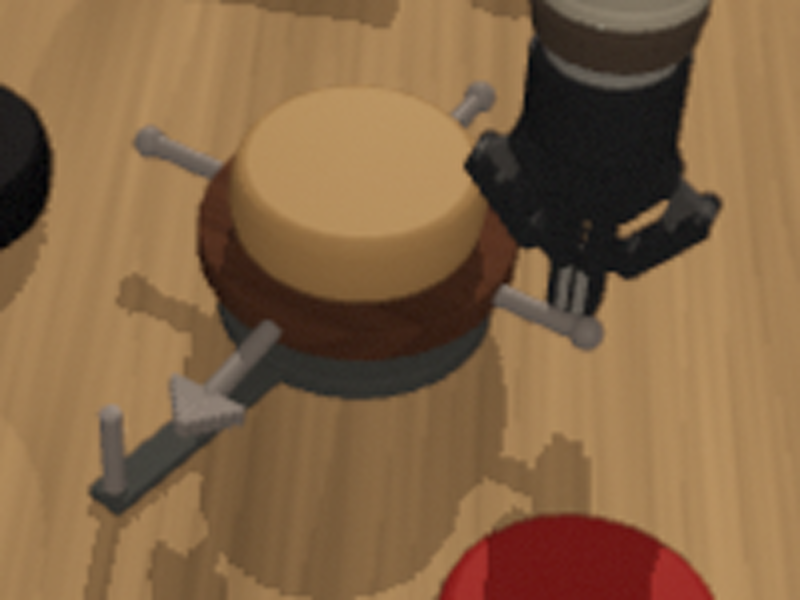

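```bash

cat > m.py <<'E'
from h import *
def ang(v): return np.degrees(np.arctan2(v[1],v[0]))
def T(x,y,z): return p("top",220+x/3.3,190+y/3.3,z)
def S(x,y,z): return p("side",260+x/4,190+y/4,z)
E
python3 -c "
from m import *
a=T(133,171,.05);b=T(558,368,.05);b3=T(452,92,.05);po=T(123,114,.063);c=np.array([.5668,-.0173,.05])
print(a,b,ang(a-b),ang(b3-c)+90, ang(po-c),ang(a-c))
# top-bottom of bar / post: side
c=S(*[0,0],.05)*0+[.568,-.0165,.05]
a=S(174,425,.05);b=S(482,97,.05);b3=S(150,140,.05);b2=S(586,332,.05);po=S(111,412,.063);cc=(b2+b3)/2
print(a,b,cc,ang(a-b),ang(b3-b2)+90,ang(po-cc),ang(a-cc))
"
```

```text
[0.64122774 0.12802645 0.05      ] [ 0.50526425 -0.13612564  0.05      ] 62.76436376994981 62.45681644816922 53.975863178587566 62.881120617535935
[0.64810494 0.12825991 0.05      ] [ 0.5050019  -0.13442275  0.05      ] [ 0.56832097 -0.01682184  0.05      ] 61.41953958102359 62.22834223428957 54.22349369613126 61.192538229287095
```

>>> arm_command([
  [0, [0.07, 0.0015, -0.03], [0, 0, 0.34]],
  [0, [0.07, 0.0015, -0.03], [0, 0, 0.34]],
  [0, [0.07, 0.0015, 0], [0, 0, 0.34]],
  [0, [0.07, 0.0015, 0], [0, 0, 0.34]],
  [0, [0, 0, 0], [0, 0, 0]],
  [0, [0, 0, 0], [0, 0, 0]],
])

```text
time: 10.7
ee_pos: [0.4614, 0.0373, 0.0446]
tcp_rot: [-180.0, 0.0, 63.0]
wrist_force: [-1.5, -0.9, -1.6]
opening: -0.0003
```

```bash

python3 -c "
from h import *
import cv2
rep();pic(7)
a=cv2.imread('pics/top7.png')[190:370,220:420]; cv2.imwrite('pics/t7.png',cv2.resize(a,(660,594),interpolation=cv2.INTER_CUBIC))
a=cv2.imread('pics/side7.png')[190:340,260:460]; cv2.imwrite('pics/s7.png',cv2.resize(a,(800,600),interpolation=cv2.INTER_CUBIC))
"
```

```text
10.7 [-1.79988082e+02  6.91951846e-03  6.29851368e+01] [0.46138312 0.03729709 0.04460437] [-1.54138247 -0.90421593 -1.62621553] r 0.11830259849963351 phi 153.2232723288428 psi+90 152.98513678749924
```

View pics/t7.png

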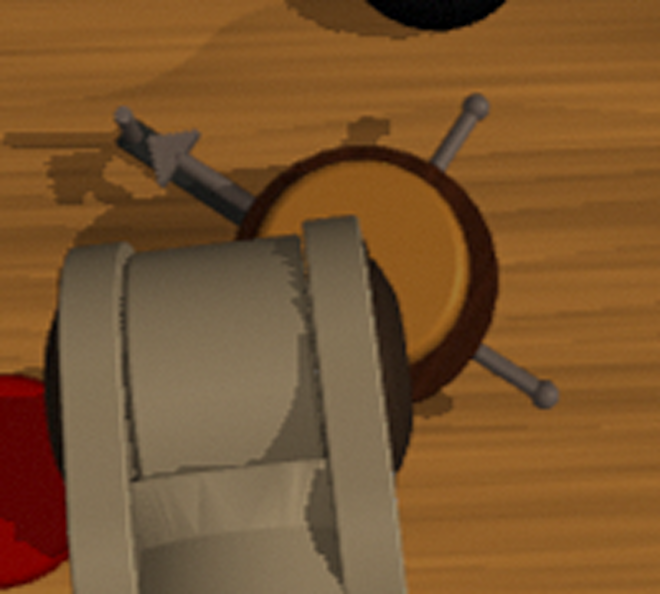

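View pics/s7.png

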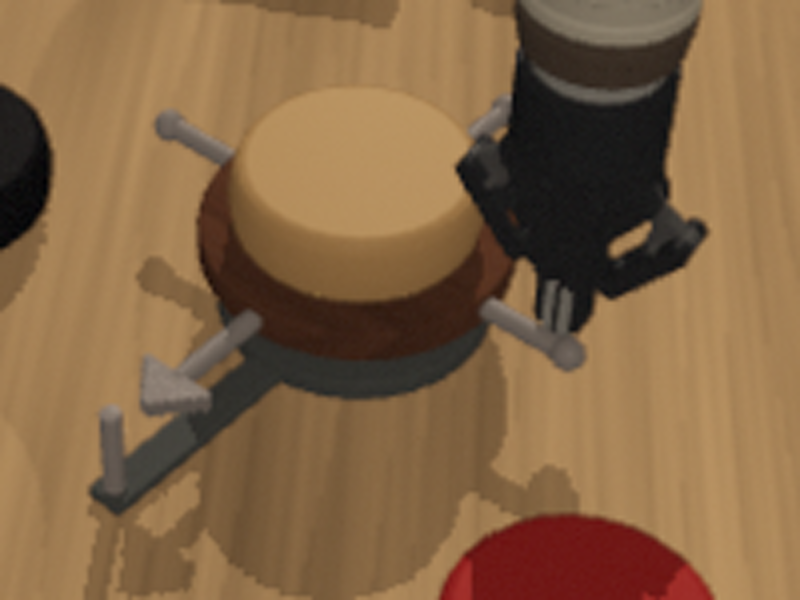

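```bash

python3 -c "
from m import *
a=T(149,141,.05);b=T(544,393,.05);b3=T(475,107,.05);po=T(123,114,.063);c=np.array([.5668,-.0173,.05])
print(a,b,ang(a-b),ang(b3-c)+90, ang(po-c),ang(a-c))
a=S(140,411,.05);b3=S(169,125,.05);b2=S(568,352,.05);po=S(111,412,.063);cc=(b2+b3)/2
print(a,cc,ang(b3-b2)+90,ang(po-cc),ang(a-cc))
"
```

```text
[0.66079162 0.11766703 0.05      ] [ 0.49018054 -0.12634206  0.05      ] 55.038764894687475 54.82827736135013 53.975863178587566 55.146479978312435
[0.6656562  0.12091418 0.05      ] [ 0.56843071 -0.01627228  0.05      ] 55.003843749992754 54.15196436853237 54.67439815268226
```

>>> arm_command([
  [0, [0.014, 0, 0], [0, 0, 0.07]],
  [0, [0.014, 0, 0], [0, 0, 0.07]],
  [0, [0, 0, 0], [0, 0, 0]],
  [0, [0, 0, 0], [0, 0, 0]],
  [0, [-0.1, -0.02, 0], [0, 0, 0]],
  [0, [-0.2, -0.04, 0], [0, 0, 0]],
  [0, [-0.3, -0.06, 0], [0, 0, 0]],
  [0, [0, 0, 0], [0, 0, 0]],
  [0, [0, 0, -0.4], [0, 0, 0]],
  [0, [0, 0, -0.8], [0, 0, 0]],
  [0, [0, 0, -1], [0, 0, 0]],
  [0, [0, 0, -1], [0, 0, 0]],
])

```text
time: 12.3
ee_pos: [0.4388, 0.0105, 0.2386]
tcp_rot: [180.0, -0.0, 62.0]
wrist_force: [2.2, -0.8, 0.7]
opening: -0.0002
```

>>> arm_command([
  [0, [-0.6, -0.6, 0], [0, 0, 0]],
  [0, [-0.6, -0.6, 0], [0, 0, 0]],
  [0, [-0.3, -0.3, 0], [0, 0, 0]],
  [0, [0, 0, 0], [0, 0, 0]],
  [0, [0, 0, 0], [0, 0, 0]],
])

```text
time: 12.92
ee_pos: [0.3179, -0.0268, 0.2368]
tcp_rot: [180.0, -0.0, 62.0]
wrist_force: [-0.1, -0.3, -0.2]
opening: -0.0004
```

```bash

python3 -c "
from h import *
import cv2
rep();pic(8)
a=cv2.imread('pics/top8.png')[190:370,220:420]; cv2.imwrite('pics/t8.png',cv2.resize(a,(660,594),interpolation=cv2.INTER_CUBIC))
a=cv2.imread('pics/side8.png')[190:340,260:460]; cv2.imwrite('pics/s8.png',cv2.resize(a,(800,600),interpolation=cv2.INTER_CUBIC))
"
```

```text
12.925 [ 1.79953098e+02 -2.91602163e-02  6.20474150e+01] [ 0.31791972 -0.02675889  0.23679619] [-0.11673564 -0.267934   -0.21664567] r 0.24931253618403684 phi 182.4733240572525 psi+90 152.04741503650288
```

View pics/t8.png

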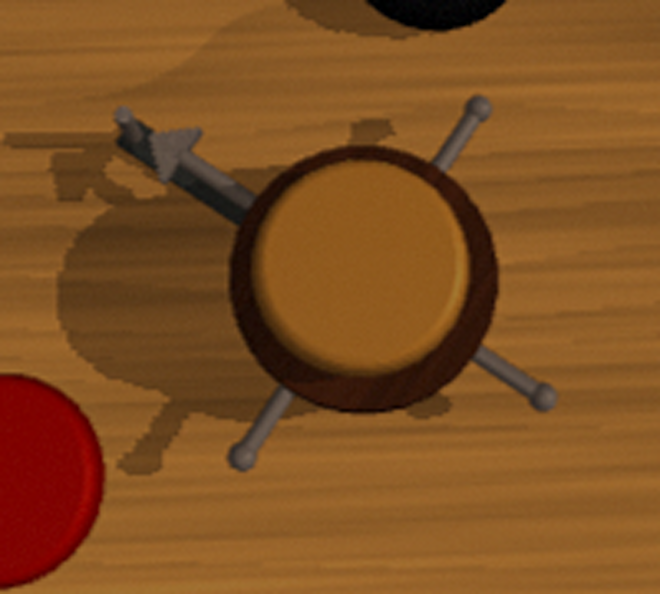

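View pics/s8.png

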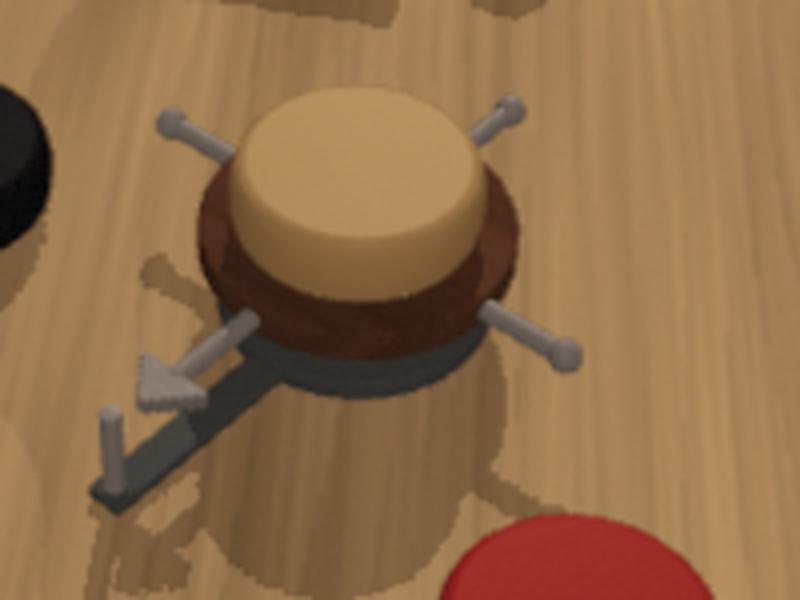

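View pics/side8.png

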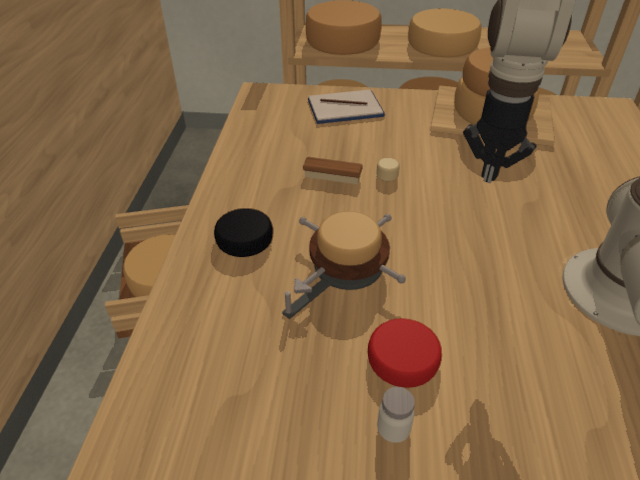

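```bash

python3 -c "
from m import *
b1=T(543,397,.05);b2=T(243,457,.05);b3=T(478,107,.05);po=T(123,114,.063);c=(b2+b3)/2
print(c,ang(b3-b2)+90, ang(c-b1), ang(po-c))
b1=S(512,110,.05);b3=S(172,123,.05);b2=S(565,355,.05);po=S(111,412,.063);c=(b2+b3)/2
print(c,ang(b3-b2)+90,ang(c-b1),ang(po-c))
print(T(360,268,.104), S(360,160,.104))
"
```

```text
[ 0.56702966 -0.01758739  0.05      ] 54.17385832538427 53.70987768317179 54.085465009140556
[ 0.5684532  -0.01610031  0.05      ] 53.923858995665995 53.47062507328268 54.12654132120621
[ 0.56338751 -0.01447598  0.104     ] [ 0.5686197  -0.01241286  0.104     ]
```

Both views put the arrow within 0.7° of the post, with the cheese centred, the other items in place and the arm clear.

```bash
python3 -c "
from workcell import bot
print(bot.job_done())"
```

```text
the job is handed in; nothing more can be done
None
```

I turned the turntable about 112° clockwise with the shut fingers pushing on one plain spoke. It now points at the post, and the job is handed in. I ended with one small nudge, backed the finger off and raised the arm clear, 12.9 s in all.

- **Arrow:** the last top and side pictures put it at 53.5–54.2° and the post at 54.1°. That is within about 0.7°, or about 2 mm at the tip, against a limit of about 4°.
- **Cheese:** by the last pictures it is about 4–5 mm off the axis, against a limit of 20 mm. I saw no contact with it, though one gripper knuckle passed close to it in the side view.
- **Jar, small cheese and brush:** by eye, all three are where they were in the first side picture. I did not measure their positions again.
- **Robot:** the wrist force read about zero once clear, and the push itself took about 2.5 N.

No check failed. The two cameras differed by about 0.25° on the arrow and by a few millimetres on the cheese centre.

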